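# Knock out the stay, catch the case lid on the finger, lower it shut

## Task

The metal-detector test pieces are back in their grey case, so shut it: with a fingertip, push the stay over to the right so that it folds down into the case, catch the falling lid on the back of the finger while it is still well open, and lower it gently until it is fully shut, without letting it slam. Only touch and push: grip nothing, do not lift the lid further open, and leave the test pieces and the other things on the bench where they are.

Things in the scene. Friction and masses are not known exactly. Their poses are not given: they have to be found in the camera images.
- test_case: grey plastic case standing fast on the bench, 175 (its x) x 180 (y) x 75 mm high without the lid, walls 5 mm, an open draw latch 34 mm wide standing out 8 mm in the middle of the front. Origin: centre of its underside. +x points from the front (towards the robot) to the hinge side, +y to its left side, z up. The test pieces lie in foam inside, below z = 40 mm
- lid_hinge (a point): middle of the lid's hinge axis, which is parallel to the case's y; in the case's frame x = +91.5, y = 0, z = 77 mm
- lid (a joint): lid angle (rad): 0 shut, about 0.84 at the start, propped on the stay. Flat grey plate 184 mm wide, 10 mm thick, 190 mm from hinge axis to front lip, underside 2 mm below the axis; shut, it lies on the rim and its lip stands out 11 mm beyond the front wall. It weighs 0.28 to 0.56 kg (1 to 3 N at the lip); only the stay holds it, without it the lid falls shut within half a second
- lid_lip (a point): middle of the lid's lower front edge (lip), 190 mm from the hinge axis; at the height of the rim, 75 mm, when shut
- stay_pivot (a point): pivot of the stay, by the left wall; in the case's frame x = -33, y = +63, z = 64 mm. The stay swings only in the plane x = -33 mm of the case
- stay (a joint): angle of the stay (rad), a steel rod 8 mm thick with a 14 mm roller at its tip: 1.69 standing under the lid, leaning slightly to the case's left against its stop; 1.57 upright; 0 folded flat to the right across the case (pivot to tip: y = -cos, z = +sin of the angle). A push to the right of under 1 N takes it over upright; then it runs away to the right and the lid falls
- stay_tip (a point): axle of the roller at the stay's tip, 139 mm from the pivot, 7 mm below the lid's underside and 14 mm behind the lip while it props the lid
- wand_fe: test piece: flat grey plastic bar 26 x 154 x 14 mm in the front slot of the foam; origin under its middle
- wand_sus: test piece: flat red plastic bar 26 x 154 x 14 mm in the rear slot of the foam; origin under its middle
- label_roll_1: white roll of labels standing on the bench, 69 mm across, 60 mm high; leave it alone; origin under its middle
- scraper: hand scraper with a blue handle, 77 x 174 x 19 mm, lying near the front left corner of the bench; leave it alone; origin under its middle
- box_cutter: orange box cutter, 29 x 157 x 22 mm, lying right of the middle of the bench; leave it alone; origin under its middle
- foam_stack: stack of white foam trays, 209 x 185 x 63 mm, at the front right; leave it alone; origin under its middle

How it is judged:
On the way, in this order (a step that is already met when the one before it is completed fails the run):
1. the stay is pushed over from under the lid, which is still wide open (value of joint stay below 1.3 rad and value of joint lid above 0.5 rad).
2. the lid is caught: it bears on the fingers while still more than 0.2 rad open, coming down slower than 0.8 rad/s, with the stay gone from under it (contact force between the fingers and lid above 0.3 N and value of joint lid above 0.2 rad and velocity of joint lid above -0.8 rad/s and value of joint stay below 0.9 rad), for 0.2 s.
At the end, for the whole second after the job is handed in: the lid is fully shut (within 0.02 rad) and still, the stay lies folded in the case (within 0.1 rad), both test pieces lie in their slots (moved less than 15 mm) and the roll, scraper, cutter and trays where they were (within 30 mm) (value of joint lid below 0.02 rad and velocity of joint lid above -0.05 rad/s and value of joint stay below 0.1 rad and distance of each of wand_fe, wand_sus from where it was at the start of the episode below 0.015 m and distance of each of label_roll_1, scraper, box_cutter, foam_stack from where it was at the start of the episode below 0.03 m); the robot touches nothing.
It fails at once if the lid slams: it comes faster than 2.2 rad/s into the last 0.12 rad (value of joint lid below 0.12 rad and velocity of joint lid below -2.2 rad/s).
It fails at once if the lid or the stay is gripped or pressed with over 18 N (contact force between the fingers and lid above 18 N or contact force between the fingers and stay above 18 N).
It fails at once if the lid is raised well above where it stood (past 0.93 rad, which is 5 degrees) (value of joint lid above 0.93 rad).
It fails at once if a test piece is disturbed by over 15 mm (distance of any of wand_fe, wand_sus from where it was at the start of the episode above 0.015 m).
It fails at once if another thing on the bench is moved by over 30 mm (distance of any of label_roll_1, scraper, box_cutter, foam_stack from where it was at the start of the episode above 0.03 m).
It also fails if it takes over 38 s, if anything falls off the work surface, if the arm or the gripper's body presses on something with over 40 N, if the wrist force passes 120 N, or if a joint passes its speed limit or range.

## Robot

A 6-joint arm with a two-finger parallel gripper is mounted at the origin on a cart in front of the work surface, level with it; the furniture and walls round the work are solid. World frame = base frame: x ahead of the robot, y to its left, z up, the work surface at z = 0. Lengths are in m, angles in rad, forces in N, time in s.
With the tool pointing down it reaches from about 0.3 to 0.85 m from the base axis. Payload 4.2 kg.
Tool frame: the origin (TCP) lies midway between the tips of the shut fingers; the grasp point (between the pads) lies 19 mm behind it (env.grip_point_offset is the distance from the TCP to the grasp point, in m); z points along the fingers, y is the line along which they close (so a half turn about z gives the same grasp; the last joint's range is limited). The gripper opens to 91 mm and grips with 3 to 60 N. Pads are 32 mm wide; open, the fingers measure 118 mm over their backs; the gripper's body (76 mm by 178 mm) begins 60 mm behind the grasp point.
Start: joints at [1.268, 0.32, 1.565, -0, 1.257, -0.02], TCP at [0.16, 0.552, 0.193] pointing down, gripper open.
Joint ranges: [-3.11, 3.11], [-0.84, 2.01], [0.21, 2.61], [-1.34, 4.49], [0.05, 2.63], [-2.56, 2.56]. Speed limits (rad/s): [2.57, 2.57, 3.14, 3.14, 3.14, 3.14].

## Interface

Orientations are given as a rotation vector (axis times angle).
In Python, from station import env gives the robot as it stands.
- The arm moves only by the tool carry_out, never from a script. Its argument "series" is a list of rows, each a list of 3 entries, a list of its own where there are three numbers: the closure, from 0 (fully open) to 1 (shut), then the shift along the world's x, y, z in mm, then the turn about the world's z in degrees. In form: [[gripper, [dx, dy, dz], yaw], ...]. A call has 1 to 5 rows; each row is the pose to reach, as a shift and turn from the pose commanded when the call began; what a row does not reach only later rows make up. A row lasts 1/10 s, in which the tool goes at most 50 mm and 8.59 degrees, less where a joint would pass 70% of its speed; a pose out of reach is approached as far as the arm can. A call with a gripper value outside its range is refused whole. The fingers move at their own pace and stop on an object; "newtons" is the grip in N (left out, the last holds). Time passes only in rows, so rows that repeat a pose let the fingers close. It gives the time, the measured TCP pose, the force, the opening and the grip force at its end, in the units of the state.
- env.get_obs(): the state, without advancing time (a new reading comes with each control period).
- env.get_image(name): name is "side" or "top" or "wrist"; returns a dict with "frame" (384x512x3 uint8, red, green, blue), "mtx" (3x3 intrinsics, pixels), "position" and "attitude" of the camera in the world; the wrist camera has in their place "T_tool_cam" (4x4, takes a point from camera to tool coordinates, whose origin is the TCP and whose axes are the flange's). Camera axes: x right, y down, z forward; pixel columns grow to the right and rows downward; lengths in m; the calibration is good to about 2 mm. A picture is of the moment at which its call begins: read the wrist's pose just before it. There is no depth.
- env.job_done(): hands the job in; it is judged then, once.
The state is a dict: "time_s": time; "q": joint angles; "qvel": joint speeds; "effort": joint torques, N m; "position": TCP position; "tcp_rot": TCP orientation; "force": force on the tool from outside, world axes, zero at the start; "wrist_torque": the same for the moment, N m; "opening": finger opening in m; "grasp_force": force on a finger pad.
Only numpy, scipy, OpenCV 4.12 (cv2) and the standard library are available. Lean on these libraries where they do the work, as an engineer would, in place of code of your own. Each camera call takes 0.05 s, during which the arm holds its last target. There are 200 camera calls.

## Working session

There is one attempt and no reset: what is moved stays moved. The work goes in short steps, Python scripts to look and compute and a tool call to move; the robot and the scene stay as the last step left them, time stands still between calls to the robot, and variables do not carry over. Pictures are saved under pics/ and viewed, at most 10 in all, crops included, and the job is handed in when it is done.

Besides the shell and the picture viewer there is one more tool, called after "Request:" by a JSON object that holds its "method" and its "body", one argument or row to a line. carry_out: Moves the arm, as the interface text tells. Its arguments: {"type":"object","properties":{"series":{"type":"array"},"newtons":{"type":"number"}},"required":["series"]}

```bash
mkdir -p pics
python3 - <<'E'
from station import env
import cv2,numpy as np
o=env.get_obs();print(o)
for n in("side","top"):
    d=env.get_image(n);cv2.imwrite(f"pics/{n}0.png",d["frame"][:,:,::-1]);np.savez(f"pics/{n}0.npz",**d)
    print(n,d["mtx"],d["position"],d["attitude"])
E
```

```text
{'time_s': 0.0, 'q': array([ 1.26800879e+00,  3.20321542e-01,  1.56566400e+00, -6.52696478e-06,
        1.25738262e+00, -2.00073902e-02]), 'qvel': array([ 0.00133884, -0.00031175, -0.00010128,  0.00102513, -0.00062391,
        0.00073812]), 'effort': array([ 3.07047176e-04, -4.12474823e+01, -2.31969613e+01,  7.27560022e-02,
        4.59435058e-02, -1.40871184e-04]), 'position': array([0.16028716, 0.55165393, 0.19200912]), 'tcp_rot': array([-4.42668858e-01, -3.10996575e+00,  2.75404327e-03]), 'force': array([-0.16350257,  0.25696334, -0.31100386]), 'wrist_torque': array([0.00259381, 0.02732965, 0.02995148]), 'grasp_force': 0.0, 'opening': 0.0911108603186939}
side [[380.2596499    0.         252.6988006 ]
 [  0.         380.2596499  191.99530391]
 [  0.           0.           1.        ]] [ 0.03969771 -0.44997188  0.93797347] [-2.32489182  0.99814695 -0.31470112]
top [[467.01281279   0.         247.19852452]
 [  0.         467.01281279 187.87613674]
 [  0.           0.           1.        ]] [0.38779503 0.01974019 1.16521618] [-2.13184714  2.17563883 -0.14862714]
```

View pics/side0.png

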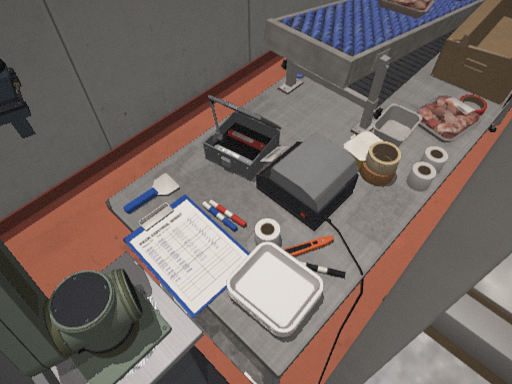

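View pics/top0.png

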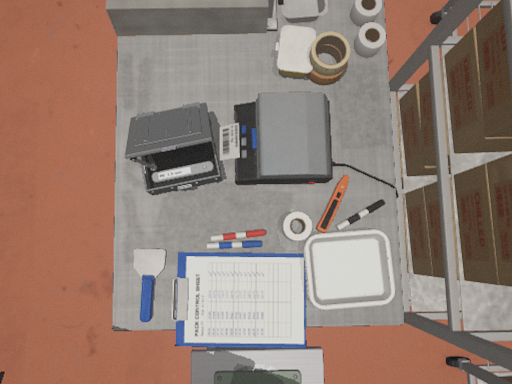

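The side view shows the case near (242,145) with its lid open and the stay at the left; in the top view it is near (178,150) and slightly rotated. I'll enlarge both.

Run:
```python
import cv2,numpy as np
s=cv2.imread("pics/side0.png")[85:185,195:295];t=cv2.imread("pics/top0.png")[95:200,115:235]
a=cv2.resize(s,(400,400),interpolation=cv2.INTER_CUBIC)
b=cv2.resize(t,(400,350),interpolation=cv2.INTER_CUBIC)
c=np.zeros((400,800,3),np.uint8);c[:,:400]=a;c[:350,400:]=b
c=cv2.convertScaleAbs(c,alpha=1.6,beta=10)
cv2.imwrite("pics/crop.png",c)
```

```text
(no output)
```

View pics/crop.png

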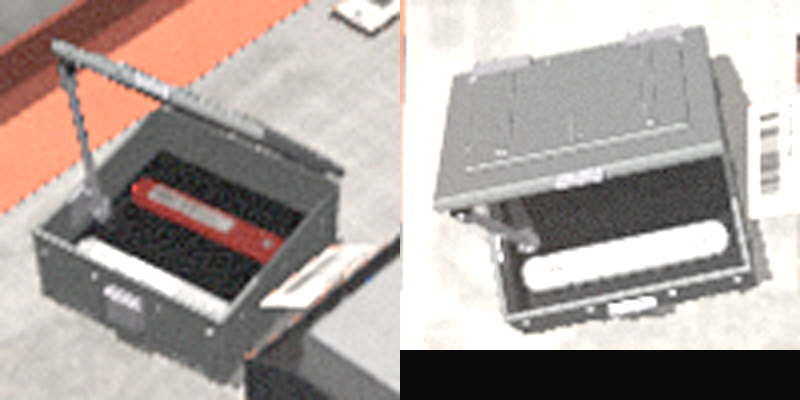

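```bash
cat > h.py <<'E'
import numpy as np,cv2
from scipy.spatial.transform import Rotation as R
from scipy.optimize import least_squares
C={n:dict(np.load(f"pics/{n}0.npz")) for n in("side","top")}
def proj(n,P):
    d=C[n];p=(np.atleast_2d(P)-d["position"])@R.from_rotvec(d["attitude"]).as_matrix()
    q=p@d["mtx"].T;return q[:,:2]/q[:,2:]
def ray(n,uv,z):
    d=C[n];v=R.from_rotvec(d["attitude"]).as_matrix()@np.linalg.solve(d["mtx"],[*uv,1]);o=d["position"]
    return o+v*(z-o[2])/v[2]
S=lambda x,y:(195+x/4-.4,85+y/4-.4)
T=lambda x,y:(115+(x-400)/3.333-.4,95+y/3.333-.4)
def lid(a,y,r=190,h=-2):return np.array([91.5-r*np.cos(a)+h*np.sin(a),y,77+r*np.sin(a)+h*np.cos(a)])
def W(p,c):
    x,y,t=p;return np.array([x+c[0]*np.cos(t)/1e3-c[1]*np.sin(t)/1e3,y+(c[0]*np.sin(t)+c[1]*np.cos(t))/1e3,c[2]/1e3])
E
python3 - <<'E'
from h import *
a=.84
pts=[("top",T(437,210),lid(a,92)),("top",T(725,158),lid(a,-92)),("top",T(750,272),(-87.5,-90,75)),("top",T(505,320),(-87.5,90,75)),
("side",S(35,232),(-87.5,90,75)),("side",S(235,322),(-87.5,-90,75)),("side",S(55,50),lid(a,92)),("side",S(340,177),lid(a,-92)),
("side",S(67,65),(-33,63-139*np.cos(1.69),64+139*np.sin(1.69))),("side",S(100,210),(-33,63,64))]
f=lambda p:np.concatenate([proj(n,W(p,c))[0]-uv for n,uv,c in pts])
r=least_squares(f,[.45,.2,.15],loss="soft_l1");print(r.x,np.degrees(r.x[2]));print(f(r.x).reshape(-1,2).round(1))
for k,c in dict(lip=lid(a,0),lipL=lid(a,92),tip=(-33,63-139*np.cos(1.69),64+139*np.sin(1.69)),piv=(-33,63,64)).items():print(k,W(r.x,c).round(3))
E
```

```text
[0.63452294 0.1798018  0.1773781 ] 10.163016591295753
[[  0.2   0.7]
 [  1.4  -0.7]
 [  1.2  -0.2]
 [ -0.4   0.2]
 [ -0.2  -1. ]
 [ -2.7   0.1]
 [ -0.7  -0.7]
 [-18.9  -8.9]
 [  1.    0.5]
 [  1.   -0.1]]
lip [0.598 0.173 0.217]
lipL [0.582 0.264 0.217]
tip [0.588 0.252 0.202]
piv [0.591 0.236 0.064]
```

The lip corners and rim corners fit to about 1 px (I mis-picked the side view's right lip corner, so ignore that one). Next I'll check the finger shape in the wrist view.

```bash
ls
python3 - <<'E'
from station import env
import cv2
d=env.get_image("wrist");cv2.imwrite("pics/w0.png",d["frame"][:,:,::-1]);print(d["mtx"],d["T_tool_cam"])
print([x for x in dir(env) if x[0]!='_'])
E
```

```text
h.py
pics
[[340.80282938   0.         248.38793637]
 [  0.         340.80282938 193.52616594]
 [  0.           0.           1.        ]] [[ 9.02669839e-05 -9.62070962e-01 -2.72799297e-01  7.80192486e-02]
 [ 9.99999386e-01  3.88081771e-04 -1.03774195e-03 -3.80916767e-04]
 [ 1.10424983e-03 -2.72799036e-01  9.62070406e-01 -1.90387555e-01]
 [ 0.00000000e+00  0.00000000e+00  0.00000000e+00  1.00000000e+00]]
['IKError', 'get_image', 'get_obs', 'grip_point_offset', 'job_done']
```

View pics/w0.png

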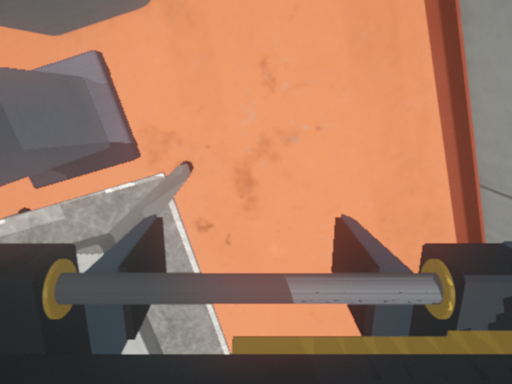

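Run:
```python
from station import env
import cv2,numpy as np
d=env.get_image("wrist");T=np.linalg.inv(d["T_tool_cam"])
for z in(0,-.019,-.04,-.06,-.079):
  print(z,[(x,y,(lambda q:(q[:2]/q[2]).round().astype(int).tolist())(d["mtx"]@(T@[x/1e3,y/1e3,z,1])[:3])) for x in(16,-16) for y in(45.5,59)])
f=cv2.convertScaleAbs(d["frame"][200:384,320:512,::-1],alpha=4,beta=30)
cv2.imwrite("pics/w1.png",cv2.resize(f,None,fx=3.2,fy=3.2,interpolation=cv2.INTER_CUBIC))
```

```text
0 [(16, 45.5, [327, 207]), (16, 59, [350, 207]), (-16, 45.5, [324, 256]), (-16, 59, [346, 256])]
-0.019 [(16, 45.5, [335, 218]), (16, 59, [360, 218]), (-16, 45.5, [331, 272]), (-16, 59, [355, 272])]
-0.04 [(16, 45.5, [346, 233]), (16, 59, [374, 233]), (-16, 45.5, [341, 292]), (-16, 59, [368, 293])]
-0.06 [(16, 45.5, [359, 251]), (16, 59, [391, 251]), (-16, 45.5, [352, 317]), (-16, 59, [383, 317])]
-0.079 [(16, 45.5, [375, 274]), (16, 59, [412, 274]), (-16, 45.5, [366, 348]), (-16, 59, [401, 348])]
```

View pics/w1.png

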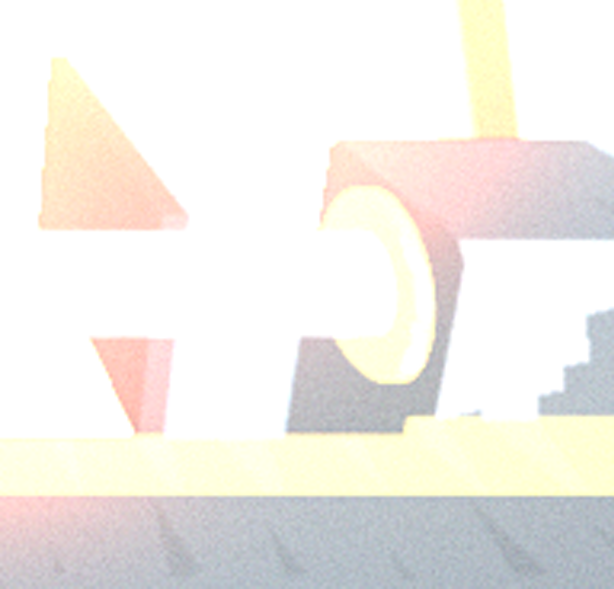

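The saturated crop shows the finger blade as a dark wedge from its tip near (337,219) back to (378,267). I'll check pixel colours along a few rows to get its outline.

Run:
```python
import cv2
f=cv2.imread("pics/w0.png")
for r in(225,240,255,265,310,330):print(r,[(c,f[r,c,::-1].tolist()) for c in range(326,430,6)])
```

```text
225 [(326, [239, 158, 113]), (332, [239, 156, 109]), (338, [107, 56, 44]), (344, [104, 55, 43]), (350, [111, 78, 81]), (356, [110, 80, 82]), (362, [224, 143, 101]), (368, [234, 153, 106]), (374, [235, 154, 108]), (380, [229, 149, 103]), (386, [230, 149, 103]), (392, [230, 149, 102]), (398, [230, 149, 102]), (404, [230, 150, 103]), (410, [227, 148, 104]), (416, [229, 148, 102]), (422, [228, 147, 101]), (428, [230, 149, 102])]
240 [(326, [237, 156, 110]), (332, [224, 144, 101]), (338, [100, 54, 43]), (344, [96, 51, 42]), (350, [94, 51, 42]), (356, [92, 52, 43]), (362, [100, 78, 81]), (368, [101, 78, 82]), (374, [98, 78, 83]), (380, [234, 151, 105]), (386, [229, 148, 103]), (392, [231, 150, 104]), (398, [230, 149, 102]), (404, [231, 150, 104]), (410, [230, 149, 102]), (416, [229, 149, 102]), (422, [229, 149, 105]), (428, [227, 149, 105])]
255 [(326, [236, 157, 112]), (332, [157, 90, 64]), (338, [92, 52, 43]), (344, [88, 50, 43]), (350, [85, 49, 42]), (356, [82, 48, 42]), (362, [81, 49, 43]), (368, [79, 49, 44]), (374, [90, 76, 81]), (380, [90, 76, 81]), (386, [90, 75, 81]), (392, [92, 7
[... 637 characters left out ...]
07]), (350, [93, 53, 43]), (356, [66, 44, 42]), (362, [61, 42, 38]), (368, [63, 48, 49]), (374, [64, 57, 61]), (380, [66, 68, 75]), (386, [64, 69, 76]), (392, [65, 69, 76]), (398, [63, 70, 76]), (404, [62, 68, 75]), (410, [62, 70, 76]), (416, [44, 42, 44]), (422, [43, 41, 42]), (428, [92, 76, 47])]
330 [(326, [234, 155, 111]), (332, [233, 156, 113]), (338, [234, 155, 110]), (344, [234, 153, 105]), (350, [234, 153, 108]), (356, [233, 156, 112]), (362, [57, 39, 37]), (368, [58, 46, 46]), (374, [67, 70, 76]), (380, [64, 68, 74]), (386, [62, 68, 74]), (392, [60, 67, 74]), (398, [60, 68, 75]), (404, [59, 68, 75]), (410, [43, 43, 46]), (416, [41, 41, 42]), (422, [40, 41, 41]), (428, [39, 40, 41])]
```

```bash
cat >> h.py <<'E'
P=[.63452,.17980,.17738]
E
python3 - <<'E'
from h import *
from station import env
o=env.get_obs();p=o["position"];M=R.from_rotvec(o["tcp_rot"]).as_matrix()
print("tool y yaw",np.degrees(np.arctan2(M[1,1],M[0,1])),o["position"])
for c in[(-72,106,165),(-52,106,165),(-46.5,106,165),(-46.5,60,165)]:print(c,W(P,c).round(4),((W(P,c)-p)*1e3).round(1))
for th in np.arange(.84,-.01,-.1):
    l=lid(th,60);print(round(th,2),l.round(1))
c,s=np.cos(P[2]),np.sin(P[2]);print("case x",c,s)
E
```

```text
tool y yaw 73.79644740000232 [0.16036622 0.55186271 0.19234221]
(-72, 106, 165) [0.5449 0.2714 0.165 ] [ 384.6 -280.4  -27.3]
(-52, 106, 165) [0.5646 0.275  0.165 ] [ 404.3 -276.9  -27.3]
(-46.5, 106, 165) [0.57   0.2759 0.165 ] [ 409.7 -275.9  -27.3]
(-46.5, 60, 165) [0.5782 0.2307 0.165 ] [ 417.8 -321.2  -27.3]
0.84 [-36.8  60.  217.1]
0.74 [-50.2  60.  203.6]
0.64 [-62.1  60.  188.9]
0.54 [-72.5  60.  173. ]
0.44 [-81.3  60.  156.1]
0.34 [-88.3  60.  138.5]
0.24 [-93.5  60.  120.2]
0.14 [-96.9  60.  101.5]
0.04 [-98.4  60.   82.6]
case x 0.9843093729874735 0.17645129143479474
```

Request:
{"method": "carry_out", "body": {
  "series": [
    [1, [40, -28, 0], -8.5],
    [1, [80, -57, 0], -17],
    [1, [120, -85, 0], -25.5],
    [1, [160, -114, 0], -34],
    [1, [200, -142, 0], -42.5]
  ],
  "newtons": 10
}}

```text
time_s: 0.7
position: [0.3617, 0.4088, 0.1928]
tcp_rot: [1.548, 2.734, 0.0]
force: [0.5, 0.5, -0.2]
opening: 0.0538
grasp_force: 0.0
```

Request:
{"method": "carry_out", "body": {
  "series": [
    [1, [40, -28, 0], -8.5],
    [1, [80, -57, -10], -17],
    [1, [120, -85, -20], -21],
    [1, [150, -112, -28], -21],
    [1, [165, -137, -28], -21]
  ]
}}

```text
time_s: 1.2
position: [0.5272, 0.2711, 0.1631]
tcp_rot: [-2.015, -2.41, 0.003]
force: [0.2, 0.4, -0.3]
opening: 0.0141
grasp_force: 0.0
```

```bash
cat >> h.py <<'E'
def st(env):
    o=env.get_obs();p=o["position"];M=R.from_rotvec(o["tcp_rot"]).as_matrix();d=p-np.array([P[0],P[1],0]);c,s=np.cos(P[2]),np.sin(P[2])
    F=o["force"]
    print("t",round(o["time_s"],2),"case",(np.array([c*d[0]+s*d[1],-s*d[0]+c*d[1],d[2]])*1e3).round(1),"F case",np.round([c*F[0]+s*F[1],-s*F[0]+c*F[1],F[2]],2),"yaw",np.degrees(np.arctan2(M[1,1],M[0,1])).round(2),p.round(4),o["opening"].round(4))
E
python3 - <<'E'
from h import *
from station import env
st(env)
ims=[env.get_image(n)["frame"][:,:,::-1] for n in("side","top")]
a=cv2.resize(ims[0][70:180,180:290],(400,400),interpolation=cv2.INTER_CUBIC)
b=cv2.resize(ims[1][80:200,100:220],(400,400),interpolation=cv2.INTER_CUBIC)
cv2.imwrite("pics/v1.png",cv2.convertScaleAbs(np.hstack([a,b]),alpha=1.7,beta=10))
E
```

```text
Traceback (most recent call last):
  File "h.py", line 20, in st
    print("t",round(o["time_s"],2),"case",(np.array([c*d[0]+s*d[1],-s*d[0]+c*d[1],d[2]])*1e3).round(1),"F case",np.round([c*F[0]+s*F[1],-s*F[0]+c*F[1],F[2]],2),"yaw",np.degrees(np.arctan2(M[1,1],M[0,1])).round(2),p.round(4),o["opening"].round(4))
                                                                                                                                                                                                                                ^^^^^^^^^^^^^^^^^^
AttributeError: 'float' object has no attribute 'round'
```

```bash
sed -i 's/o\["opening"\].round(4)/round(o["opening"],4)/' h.py
cat > v.py <<'E'
from h import *
from station import env
import sys
st(env)
ims=[env.get_image(n)["frame"][:,:,::-1] for n in("side","top")]
a=cv2.resize(ims[0][70:180,180:290],(400,400),interpolation=cv2.INTER_CUBIC)
b=cv2.resize(ims[1][80:200,100:220],(400,400),interpolation=cv2.INTER_CUBIC)
cv2.imwrite(f"pics/{sys.argv[1]}.png",cv2.convertScaleAbs(np.hstack([a,b]),alpha=1.7,beta=10))
E
python3 v.py v1
```

```text
t 1.2 case [-89.6 108.8 163.1] F case [ 0.28  0.39 -0.27] yaw 10.2 [0.5272 0.2711 0.1631] 0.0141
```

View pics/v1.png

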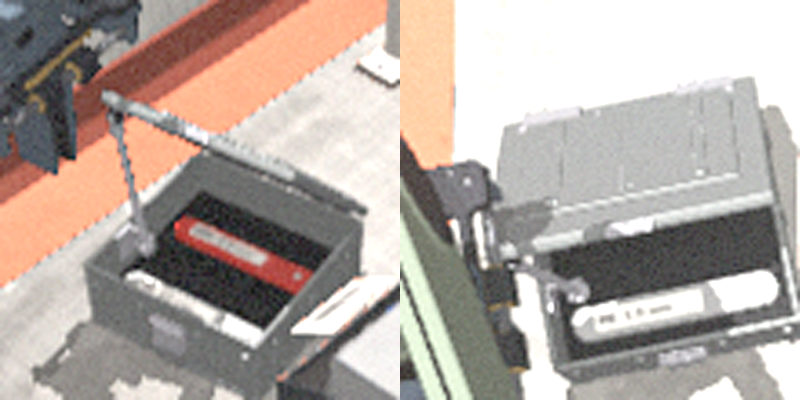

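The stay and lid are where I fitted them, and the fingers taper only near the tip. I'll close in until the rear face is a few mm in front of the lip, then feel for it.

Request:
{"method": "carry_out", "body": {
  "series": [
    [1, [12, 1, -3], 0],
    [1, [24, 1.5, -6], 0],
    [1, [35, 2, -8], 0],
    [1, [35, 2, -8], 0],
    [1, [35, 2, -8], 0]
  ]
}}

```text
time_s: 1.8
position: [0.5603, 0.2757, 0.1565]
tcp_rot: [-2.012, -2.412, 0.001]
force: [0.2, 0.7, -0.3]
opening: 0.0005
grasp_force: 0.0
```

```bash
python3 -c "
from h import *
from station import env
st(env)"
```

```text
t 1.8 case [-56.1 107.5 156.5] F case [ 0.31  0.69 -0.34] yaw 10.34 [0.5603 0.2757 0.1565] 0.0005
```

Request:
{"method": "carry_out", "body": {
  "series": [
    [1, [2, -3.5, 0], 0],
    [1, [4, -3, 0], 0],
    [1, [4, -3, 0], 0]
  ]
}}

```text
time_s: 2.1
position: [0.5644, 0.2721, 0.1571]
tcp_rot: [2.013, 2.412, 0.0]
force: [-0.2, -0.2, 0.6]
opening: 0.0006
grasp_force: 0.1
```

Request:
{"method": "carry_out", "body": {
  "series": [
    [1, [1, 0.2, 0], 0],
    [1, [1, 0.2, 0], 0]
  ]
}}

```text
time_s: 2.3
position: [0.5649, 0.2722, 0.1569]
tcp_rot: [-2.013, -2.411, 0.001]
force: [-0.9, -0.2, -0.4]
opening: 0.0003
grasp_force: 0.7
```

Request:
{"method": "carry_out", "body": {
  "series": [
    [1, [1, 0.2, 0], 0],
    [1, [1, 0.2, 0], 0]
  ]
}}

```text
time_s: 2.5
position: [0.5652, 0.2723, 0.1568]
tcp_rot: [-2.012, -2.411, 0.003]
force: [-5.2, -0.6, 1.8]
opening: 0.0001
grasp_force: 2.4
```

```bash
python3 -c "
from h import *
from station import env
st(env)"
```

```text
t 2.5 case [-51.9 103.3 156.8] F case [-5.23  0.32  1.83] yaw 10.29 [0.5652 0.2723 0.1568] 0.0001
```

Request:
{"method": "carry_out", "body": {
  "series": [
    [1, [0.9, -4.9, 0], 0],
    [1, [1.8, -9.8, 0], 0],
    [1, [2.6, -14.8, 0], 0],
    [1, [3.5, -19.7, 0], 0]
  ]
}}

```text
time_s: 2.9
position: [0.5703, 0.2525, 0.1569]
tcp_rot: [2.013, 2.412, 0.001]
force: [-1.7, 1.0, 0.5]
opening: 0.0006
grasp_force: 0.9
```

```bash
python3 v.py v2
```

```text
t 2.9 case [-50.4  82.9 156.9] F case [-1.47  1.3   0.55] yaw 10.3 [0.5703 0.2525 0.1569] 0.0006
```

View pics/v2.png

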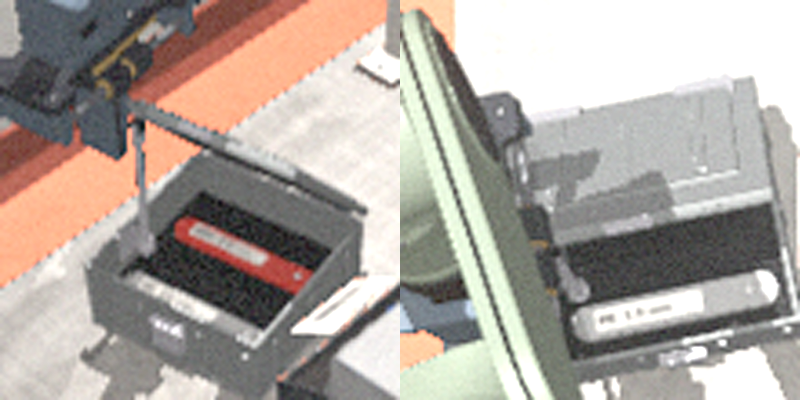

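The stay moved with the finger: its tip went from (117,112) to (137,122) and it now stands about upright, with the lip resting against the finger. I'll continue sweeping.

Request:
{"method": "carry_out", "body": {
  "series": [
    [1, [0.9, -4.9, 0], 0],
    [1, [1.8, -9.8, 0], 0],
    [1, [2.6, -14.8, 0], 0],
    [1, [3.5, -19.7, 0], 0],
    [1, [3.5, -19.7, 0], 0]
  ]
}}

```text
time_s: 3.5
position: [0.5736, 0.2322, 0.1569]
tcp_rot: [2.013, 2.411, -0.001]
force: [-2.0, -1.1, 1.1]
opening: 0.0006
grasp_force: 0.9
```

Request:
{"method": "carry_out", "body": {
  "series": [
    [1, [0, 0, 0], 0],
    [1, [0, 0, 0], 0],
    [1, [0, 0, 0], 0]
  ]
}}

```text
time_s: 3.8
position: [0.5735, 0.233, 0.1568]
tcp_rot: [2.013, 2.412, -0.001]
force: [-1.2, -1.6, 0.4]
opening: 0.0005
grasp_force: 0.9
```

```bash
python3 v.py v3
```

```text
t 3.8 case [-50.7  63.1 156.8] F case [-1.45 -1.41  0.38] yaw 10.3 [0.5735 0.233  0.1568] 0.0005
```

View pics/v3.png

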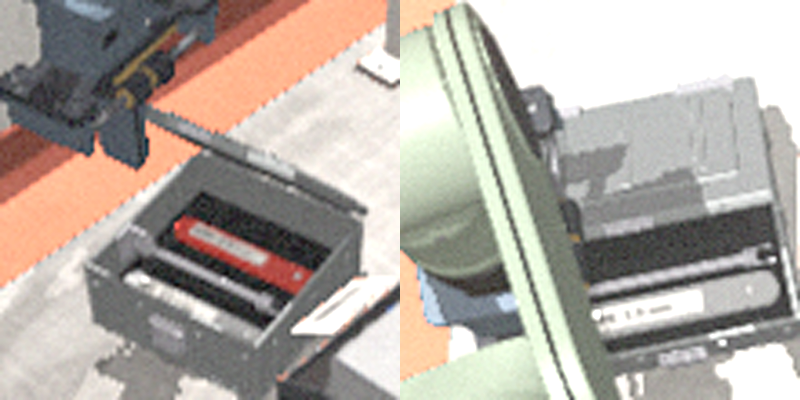

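The stay now lies folded across the case, from (130,245) to (280,300) in the side crop. The finger holds the lid at about 0.85 rad with 1.5 N, so I'll plan the lowering arc.

Run:
```python
from h import *
c,s=np.cos(P[2]),np.sin(P[2])
prev=np.array([-50.1,0,157.])
for i,th in enumerate(np.arange(.80,-.011,-.03)):
    N=1.7/(np.tan(max(th,0))+.35)*1.1
    l=lid(th,0);off=61-16*(.85-th)/.85
    t=np.array([l[0]-15.1+N/2.5,0,l[2]-off])
    d=t-prev
    print(round(th,2),"N",round(N,1),"case",t[[0,2]].round(1),"cum",np.round([c*d[0],s*d[0],d[2]],1))
    if i%5==4:prev=t;print('--')
```

```text
0.8 N 1.4 case [-56.9 151.8] cum [-6.7 -1.2 -5.2]
0.77 N 1.4 case [-60.8 148.3] cum [-10.6  -1.9  -8.7]
0.74 N 1.5 case [-64.7 144.7] cum [-14.3  -2.6 -12.3]
0.71 N 1.5 case [-68.4 141. ] cum [-18.   -3.2 -16. ]
0.68 N 1.6 case [-72.  137.1] cum [-21.5  -3.9 -19.9]
--
0.65 N 1.7 case [-75.4 133.2] cum [-3.4 -0.6 -4. ]
0.62 N 1.8 case [-78.7 129.1] cum [-6.6 -1.2 -8. ]
0.59 N 1.8 case [-81.9 124.9] cum [ -9.8  -1.7 -12.2]
0.56 N 1.9 case [-84.9 120.7] cum [-12.7  -2.3 -16.4]
0.53 N 2.0 case [-87.7 116.3] cum [-15.5  -2.8 -20.8]
--
0.5 N 2.1 case [-90.5 111.9] cum [-2.7 -0.5 -4.4]
0.47 N 2.2 case [-93.  107.4] cum [-5.2 -0.9 -8.9]
0.44 N 2.3 case [-95.4 102.8] cum [ -7.6  -1.4 -13.5]
0.41 N 2.4 case [-97.7  98.2] cum [ -9.8  -1.8 -18.2]
0.38 N 2.5 case [-99.8  93.5] cum [-11.9  -2.1 -22.9]
--
0.35 N 2.6 case [-101.7   88.7] cum [-1.9 -0.3 -4.8]
0.32 N 2.7 case [-103.5   83.8] cum [-3.6 -0.7 -9.6]
0.29 N 2.9 case [-105.1   79. ] cum [ -5.2  -0.9 -14.5]
0.26 N 3.0 case [-106.5   74. ] cum [ -6.6  -1.2 -19.4]
0.23 N 3.2 case [-107.8   69. ] cum [ -7.9  -1.4 -24.4]
--
0.2 N 3.4 case [-108.9   64. ] cum [-1.1 -0.2 -5. ]
0.17 N 3.6 case [-109.8   59. ] cum [ -2.   -0.4 -10.1]
0.14 N 3.8 case [-110.5   53.9] cum [ -2.7  -0.5 -15.1]
0.11 N 4.1 case [-111.    48.8] cum [ -3.2  -0.6 -20.2]
0.08 N 4.3 case [-111.4   43.7] cum [ -3.6  -0.6 -25.4]
--
0.05 N 4.7 case [-111.6   38.6] cum [-0.2 -0.  -5.1]
0.02 N 5.1 case [-111.6   33.4] cum [ -0.2  -0.  -10.3]
-0.01 N 5.3 case [-111.4   28.3] cum [ -0.   -0.  -15.4]
```

Request:
{"method": "carry_out", "body": {
  "series": [
    [1, [-4, -0.7, -3], 0],
    [1, [-9, -1.6, -7], 0],
    [1, [-14, -2.5, -12], 0],
    [1, [-18, -3.2, -16], 0],
    [1, [-21.5, -3.9, -20], 0]
  ]
}}

```text
time_s: 4.4
position: [0.5512, 0.2293, 0.1363]
tcp_rot: [-2.013, -2.412, 0.001]
force: [-1.0, -0.1, -0.5]
opening: 0.0004
grasp_force: 0.6
```

Request:
{"method": "carry_out", "body": {
  "series": [
    [1, [0, 0, 0], 0]
  ]
}}

```text
time_s: 4.5
position: [0.5507, 0.2291, 0.1361]
tcp_rot: [-2.012, -2.411, 0.003]
force: [-4.1, -0.1, -0.7]
opening: 0.0006
grasp_force: 1.3
```

```bash
python3 -c "
from h import *
from station import env
st(env)"
```

```text
t 4.5 case [-73.8  63.3 136.1] F case [-4.06  0.6  -0.7 ] yaw 10.31 [0.5507 0.2291 0.1361] 0.0006
```

Request:
{"method": "carry_out", "body": {
  "series": [
    [1, [-3.4, -0.6, -4], 0],
    [1, [-6.6, -1.2, -8], 0],
    [1, [-9.8, -1.7, -12], 0],
    [1, [-12.7, -2.3, -16.5], 0],
    [1, [-15.5, -2.8, -21], 0]
  ]
}}

```text
time_s: 5.0
position: [0.5362, 0.2264, 0.1154]
tcp_rot: [-2.013, -2.412, 0.0]
force: [-1.6, -0.2, -0.7]
opening: 0.0002
grasp_force: 0.8
```

Request:
{"method": "carry_out", "body": {
  "series": [
    [1, [0, 0, 0], 0]
  ]
}}

```text
time_s: 5.1
position: [0.5353, 0.2261, 0.1149]
tcp_rot: [-2.012, -2.411, 0.003]
force: [-2.9, -0.6, -0.9]
opening: 0.0008
grasp_force: 1.4
```

Request:
{"method": "carry_out", "body": {
  "series": [
    [1, [-2.7, -0.5, -4.4], 0],
    [1, [-5.2, -0.9, -9], 0],
    [1, [-7.6, -1.4, -13.5], 0]
  ]
}}

```text
time_s: 5.4
position: [0.5288, 0.2251, 0.102]
tcp_rot: [2.013, 2.412, 0.001]
force: [-1.7, 0.7, -1.1]
opening: 0.0003
grasp_force: 0.9
```

Request:
{"method": "carry_out", "body": {
  "series": [
    [1, [0, 0, 0], 0]
  ]
}}

```text
time_s: 5.5
position: [0.5279, 0.2248, 0.1015]
tcp_rot: [-2.012, -2.411, 0.003]
force: [-1.8, 0.1, -0.2]
opening: 0.0004
grasp_force: 1.5
```

```bash
python3 v.py v4
```

```text
t 5.5 case [-97.   63.1 101.5] F case [-1.79  0.39 -0.19] yaw 10.3 [0.5279 0.2248 0.1015] 0.0004
```

View pics/v4.png

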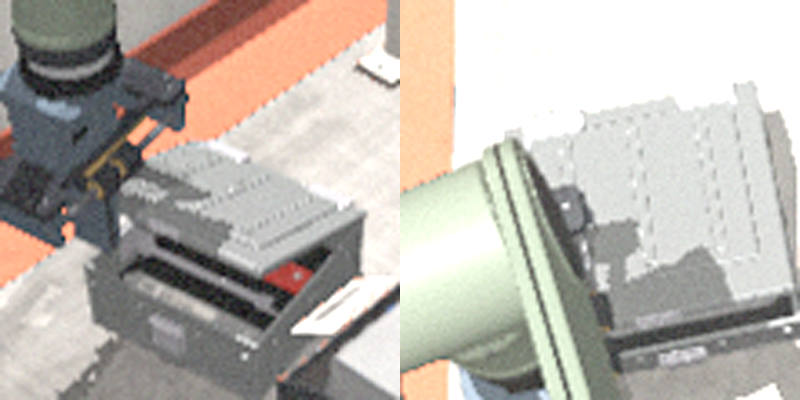

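The lid is held at roughly 0.45 rad on the finger, with its lip right of (125,190) in the side crop. I'll continue with slightly more press.

Request:
{"method": "carry_out", "body": {
  "series": [
    [1, [-1.9, -0.3, -4.6], 0],
    [1, [-3.9, -0.7, -9.3], 0],
    [1, [-5.5, -1, -14], 0]
  ]
}}

```text
time_s: 5.9
position: [0.5229, 0.2239, 0.0879]
tcp_rot: [-2.013, -2.412, 0.001]
force: [-3.6, -0.6, -0.2]
opening: 0.0004
grasp_force: 2.0
```

Request:
{"method": "carry_out", "body": {
  "series": [
    [1, [0, 0, 0], 0]
  ]
}}

```text
time_s: 6.0
position: [0.5226, 0.2238, 0.0875]
tcp_rot: [-2.013, -2.411, 0.002]
force: [-5.0, -1.9, -0.4]
opening: 0.0009
grasp_force: 2.2
```

Request:
{"method": "carry_out", "body": {
  "series": [
    [1, [-1.7, -0.3, -4.9], 0],
    [1, [-3.1, -0.5, -9.7], 0],
    [1, [-4.4, -0.8, -14.6], 0]
  ]
}}

```text
time_s: 6.3
position: [0.5185, 0.2231, 0.0734]
tcp_rot: [-2.013, -2.412, 0.001]
force: [-4.8, -2.5, -0.6]
opening: 0.0004
grasp_force: 2.3
```

Request:
{"method": "carry_out", "body": {
  "series": [
    [1, [0, 0, 0], 0]
  ]
}}

```text
time_s: 6.4
position: [0.5183, 0.2231, 0.0729]
tcp_rot: [-2.013, -2.411, 0.002]
force: [-4.8, -2.3, -0.3]
opening: 0.0007
grasp_force: 2.5
```

```bash
python3 v.py v5
```

```text
t 6.4 case [-106.8   63.1   72.9] F case [-5.17 -1.46 -0.34] yaw 10.3 [0.5183 0.2231 0.0729] 0.0007
```

View pics/v5.png

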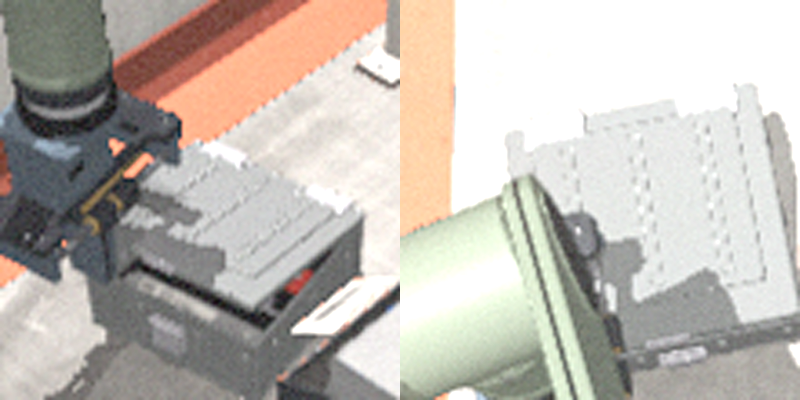

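The lid is down to about 0.25 rad and still carried by the finger. My picture budget is used up, so I'll continue on force readings with more press.

Request:
{"method": "carry_out", "body": {
  "series": [
    [1, [-0.6, -0.1, -2.5], 0],
    [1, [-1.2, -0.2, -5], 0],
    [1, [-1.7, -0.3, -7.5], 0],
    [1, [-2.2, -0.4, -10], 0]
  ]
}}

```text
time_s: 6.9
position: [0.5163, 0.2227, 0.0637]
tcp_rot: [-2.013, -2.412, 0.001]
force: [-5.1, -2.3, -1.2]
opening: 0.0003
grasp_force: 2.7
```

Request:
{"method": "carry_out", "body": {
  "series": [
    [1, [-0.4, 0, -2.5], 0],
    [1, [-0.7, -0.1, -5], 0],
    [1, [-1, -0.2, -7.5], 0],
    [1, [-1.3, -0.2, -10], 0]
  ]
}}

```text
time_s: 7.3
position: [0.5146, 0.2223, 0.0535]
tcp_rot: [-2.012, -2.411, 0.003]
force: [-6.3, -2.6, -1.5]
opening: 0.0005
grasp_force: 3.0
```

```bash
python3 -c "
from h import *
from station import env
st(env)
np.save('pics/s.npy',env.get_image('side')['frame'])
f=np.load('pics/s.npy').astype(int).sum(2)
# right part of lid lip: column profile across the gap front, side view
for c in(236,242,248):print(c,f[135:172,c].tolist())
for t in(.05,.1,.15,.2,.25):print(t,proj('side',W(P,lid(t,-60,190,8)))[0].round(1),proj('side',W(P,lid(t,-60)))[0].round(1),proj('side',W(P,(-87.5,-60,75)))[0].round(1))
"
```

```text
t 7.3 case [-110.6   63.    53.5] F case [-6.66 -1.41 -1.47] yaw 10.3 [0.5146 0.2223 0.0535] 0.0005
236 [297, 293, 355, 356, 353, 362, 297, 209, 226, 216, 216, 213, 219, 223, 218, 225, 207, 219, 204, 218, 303, 347, 285, 183, 162, 181, 185, 169, 161, 168, 177, 189, 177, 175, 172, 185, 181]
242 [349, 348, 354, 345, 354, 348, 355, 350, 340, 335, 349, 371, 332, 336, 359, 355, 349, 354, 345, 356, 343, 278, 207, 219, 227, 207, 195, 181, 168, 170, 174, 168, 184, 174, 181, 174, 161]
248 [349, 354, 354, 345, 358, 352, 351, 343, 323, 341, 359, 355, 353, 355, 375, 326, 309, 349, 348, 353, 352, 353, 358, 345, 289, 194, 250, 265, 235, 185, 174, 177, 183, 177, 171, 162, 186]
0.05 [240.2 159. ] [240.2 161.3] [242.4 161.1]
0.1 [240.3 156.6] [240.2 159. ] [242.4 161.1]
0.15 [240.5 154.1] [240.3 156.7] [242.4 161.1]
0.2 [240.8 151.5] [240.5 154.2] [242.4 161.1]
0.25 [241.1 148.8] [240.8 151.6] [242.4 161.1]
```

Force is a steady 6.7 N and the lip edge in the side image puts the lid at about 0.13 rad. I'll lower it the rest of the way.

Request:
{"method": "carry_out", "body": {
  "series": [
    [1, [-0.2, 0, -2.5], 0],
    [1, [-0.4, 0, -5], 0],
    [1, [-0.6, -0.1, -7.5], 0],
    [1, [-0.7, -0.1, -10], 0]
  ]
}}

```text
time_s: 7.75
position: [0.5134, 0.2221, 0.0433]
tcp_rot: [-2.012, -2.411, 0.004]
force: [-7.6, -1.5, -0.8]
opening: 0.0002
grasp_force: 3.5
```

Request:
{"method": "carry_out", "body": {
  "series": [
    [1, [0, 0, -2], 0],
    [1, [0, 0, -4], 0],
    [1, [0, 0, -6], 0],
    [1, [0, 0, -8], 0]
  ]
}}

```text
time_s: 8.15
position: [0.5125, 0.2219, 0.035]
tcp_rot: [-2.011, -2.41, 0.007]
force: [-6.9, -1.8, -1.8]
opening: 0.0002
grasp_force: 4.1
```

```bash
python3 -c "
from h import *
from station import env
st(env)
f=env.get_image('side')['frame'].astype(int).sum(2)
for c in(236,242,248):print(c,f[145:172,c].tolist())
"
```

```text
t 8.15 case [-112.7   63.    35. ] F case [-7.14 -0.58 -1.76] yaw 10.3 [0.5125 0.2219 0.035 ] 0.0002
236 [236, 225, 232, 236, 230, 227, 212, 222, 216, 225, 227, 234, 232, 199, 185, 177, 178, 172, 165, 174, 166, 173, 189, 165, 172, 176, 177]
242 [370, 364, 360, 348, 355, 370, 351, 323, 341, 359, 366, 365, 361, 365, 365, 334, 254, 179, 175, 176, 165, 160, 180, 176, 173, 171, 160]
248 [356, 345, 347, 357, 371, 356, 367, 371, 365, 301, 303, 364, 355, 364, 375, 373, 356, 372, 335, 239, 179, 181, 178, 164, 174, 167, 171]
```

Request:
{"method": "carry_out", "body": {
  "series": [
    [1, [0, 0, -2], 0],
    [1, [0, 0, -4], 0],
    [1, [0, 0, -6], 0],
    [1, [0, 0, -8], 0]
  ]
}}

```text
time_s: 8.6
position: [0.512, 0.2218, 0.0269]
tcp_rot: [-2.011, -2.409, 0.008]
force: [-9.5, -2.4, -2.1]
opening: 0.0002
grasp_force: 4.4
```

Request:
{"method": "carry_out", "body": {
  "series": [
    [1, [0, 0, -2], 0],
    [1, [0, 0, -4], 0],
    [1, [0, 0, -4], 0]
  ]
}}

```text
time_s: 8.9
position: [0.5118, 0.222, 0.024]
tcp_rot: [-2.011, -2.409, 0.008]
force: [-11.1, -3.6, 6.1]
opening: 0.0003
grasp_force: 6.1
```

```bash
python3 -c "
from h import *
from station import env
st(env)
f=env.get_image('side')['frame'].astype(int).sum(2)
for c in(236,242,248):print(c,f[145:172,c].tolist())
"
```

```text
t 8.9 case [-113.3   63.1   24. ] F case [-11.54  -1.56   6.07] yaw 10.29 [0.5118 0.222  0.024 ] 0.0003
236 [365, 297, 207, 226, 214, 223, 205, 227, 216, 225, 223, 232, 228, 219, 214, 196, 167, 169, 171, 165, 173, 168, 171, 173, 163, 174, 169]
242 [370, 365, 370, 370, 374, 310, 305, 374, 345, 314, 340, 378, 363, 372, 361, 366, 368, 347, 257, 165, 178, 161, 169, 177, 163, 172, 170]
248 [371, 378, 354, 334, 358, 369, 353, 358, 362, 377, 367, 294, 300, 375, 357, 369, 365, 372, 376, 384, 347, 253, 172, 173, 177, 174, 168]
```

Fz flipped to +6 N, so the lid is on the rim. I'll back straight off.

Request:
{"method": "carry_out", "body": {
  "series": [
    [1, [-2, -0.4, 1], 0],
    [1, [-6, -1, 1], 0],
    [1, [-15, -2.7, 1], 0],
    [1, [-30, -5, 1], 0],
    [1, [-50, -9, 1], 0]
  ]
}}

```text
time_s: 9.45
position: [0.4663, 0.2144, 0.0254]
tcp_rot: [2.012, 2.41, 0.007]
force: [0.2, 0.5, -0.6]
opening: 0.0005
grasp_force: 0.0
```

Request:
{"method": "carry_out", "body": {
  "series": [
    [1, [-20, -3, 20], 0],
    [1, [-20, -3, 60], 0],
    [1, [-20, -3, 100], 0],
    [1, [-20, -3, 140], 0],
    [1, [-20, -3, 140], 0]
  ]
}}

```text
time_s: 9.95
position: [0.4491, 0.2127, 0.1711]
tcp_rot: [2.009, 2.406, 0.022]
force: [0.9, -0.7, 0.3]
opening: 0.0009
grasp_force: 0.0
```

```bash
python3 -c "
from h import *
from station import env
st(env)
f=env.get_image('side')['frame'].astype(int).sum(2)
for c in(236,242,248):print(c,f[145:172,c].tolist())
print(proj('side',W(P,lid(0,-60,190,8)))[0].round(1),proj('side',W(P,lid(0.02,-60,190,8)))[0].round(1))
"
```

```text
t 9.95 case [-176.7   65.   171.1] F case [ 0.77 -0.87  0.34] yaw 10.29 [0.4491 0.2127 0.1711] 0.0009
236 [360, 358, 365, 360, 366, 350, 326, 352, 368, 363, 364, 367, 364, 374, 347, 259, 171, 179, 176, 165, 179, 173, 173, 180, 168, 173, 174]
242 [366, 359, 362, 366, 361, 304, 306, 362, 336, 308, 330, 367, 369, 356, 371, 359, 380, 338, 244, 171, 161, 163, 170, 174, 167, 169, 166]
248 [367, 371, 362, 328, 356, 355, 359, 368, 366, 354, 377, 301, 299, 365, 366, 364, 366, 363, 357, 381, 347, 250, 152, 175, 175, 174, 164]
[240.2 161.2] [240.2 160.3]
```

Releasing the lid did not move its edge, so it was already seated. I'll hold briefly and hand in.

Request:
{"method": "carry_out", "body": {
  "series": [
    [1, [0, 0, 0], 0],
    [1, [0, 0, 0], 0],
    [1, [0, 0, 0], 0]
  ]
}}

```text
time_s: 10.3
position: [0.4441, 0.2103, 0.1634]
tcp_rot: [-2.013, -2.411, 0.003]
force: [0.1, -0.3, -0.4]
opening: 0.0005
grasp_force: 0.0
```

```bash
python3 -c "
from station import env
print(env.job_done())"
```

```text
the job is handed in; nothing more can be done
None
```

The case is shut and the job is handed in at about 10 s (no verdict came back): the stay was pushed over and folded, and the lid was lowered on the back of the finger without slamming; freeing the stay pressed the lip back about 1 mm, opening the lid by an estimated 0.01 rad.

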